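Load the sample tubes into the dry bath in rack order

TASK

Move the four capped sample tubes from their coloured transport holders on the white tray into the four wells of the dry bath, one tube to a well, so that the row in the bath reads in the same order as the row of holders (seen from the same side). Lower each tube right down to the bottom of its well before letting go, and do not knock over or push about the glass beaker that stands between them.

Things in the scene. Friction and masses are not known exactly. Their poses are not given: they have to be found in the camera images.
- tube_blue_mid (a point): 50 ml screw-cap tube, blue cap, about 70 g, loose and upright in the blue holder at the start, its tip 5 mm above the holder's underside. 115 mm tall; body 29 mm diameter, lowest 16 mm tapering to an 8 mm tip; cap 34 mm diameter, the top 15 mm. This point: on the axis half-way up, 57.5 mm above the tip, 50 mm below the cap's mid-height; z along the tube to the cap.
- tube_green_mid (a point): 50 ml screw-cap tube, green cap, about 70 g, loose and upright in the green holder at the start, its tip 5 mm above the holder's underside. 115 mm tall; body 29 mm diameter, lowest 16 mm tapering to an 8 mm tip; cap 34 mm diameter, the top 15 mm. This point: on the axis half-way up, 57.5 mm above the tip, 50 mm below the cap's mid-height; z along the tube to the cap.
- tube_yellow_mid (a point): 50 ml screw-cap tube, yellow cap, about 70 g, loose and upright in the yellow holder at the start, its tip 5 mm above the holder's underside. 115 mm tall; body 29 mm diameter, lowest 16 mm tapering to an 8 mm tip; cap 34 mm diameter, the top 15 mm. This point: on the axis half-way up, 57.5 mm above the tip, 50 mm below the cap's mid-height; z along the tube to the cap.
- tube_red_mid (a point): 50 ml screw-cap tube, red cap, about 70 g, loose and upright in the red holder at the start, its tip 5 mm above the holder's underside. 115 mm tall; body 29 mm diameter, lowest 16 mm tapering to an 8 mm tip; cap 34 mm diameter, the top 15 mm. This point: on the axis half-way up, 57.5 mm above the tip, 50 mm below the cap's mid-height; z along the tube to the cap.
- holder_blue: blue snap-together tube holder, fixed: block 49 x 49 mm, 50 mm high, a 33 mm round hole 45 mm deep in its top. The four stand in one row on a white tray, 50 mm apart, in an order that changes, left or right of the robot's centre line. Origin at the centre of its underside, 6 mm above the bench; z up, y along the row.
- holder_green: green snap-together tube holder, fixed: block 49 x 49 mm, 50 mm high, a 33 mm round hole 45 mm deep in its top. The four stand in one row on a white tray, 50 mm apart, in an order that changes, left or right of the robot's centre line. Origin at the centre of its underside, 6 mm above the bench; z up, y along the row.
- holder_yellow: yellow snap-together tube holder, fixed: block 49 x 49 mm, 50 mm high, a 33 mm round hole 45 mm deep in its top. The four stand in one row on a white tray, 50 mm apart, in an order that changes, left or right of the robot's centre line. Origin at the centre of its underside, 6 mm above the bench; z up, y along the row.
- holder_red: red snap-together tube holder, fixed: block 49 x 49 mm, 50 mm high, a 33 mm round hole 45 mm deep in its top. The four stand in one row on a white tray, 50 mm apart, in an order that changes, left or right of the robot's centre line. Origin at the centre of its underside, 6 mm above the bench; z up, y along the row.
- bath: dry bath, fixed: blue-grey housing 216 mm (x) by 256 mm (y), grey control panel on its -x side. Row of four 33 mm wells in bare aluminium, axes at x = 31, y = 75, 25, -25, -75 mm; mouths 90 mm up, 55 mm deep: a seated tube's tip is 35 mm, its centre 92.5 mm above the underside. Origin: centre of underside, z up; y along the row as the holders' y, both within 0.25 rad of the robot's.
- beaker: glass beaker, 68 mm diameter at the rim, 92 mm high, loose, to be left where it stands. Origin at the centre of its underside.
There are look-alikes about, which are no part of the job. Leave any pink look-alike of the part that bears tube_green_mid alone. What is shaped like the part that bears tube_red_mid but pink is not meant.

How it is judged:
By the outcome, as a careful person would: the job done as asked, in the order asked, and still so for the second after the job is handed in, with the robot touching nothing.
It also fails if it takes over 106 s, if anything falls off the work surface, if the arm or the gripper's body presses on something with over 40 N, if the wrist force passes 120 N, or if a joint passes its speed limit or range.

ROBOT

A 7-joint arm with a two-finger parallel gripper is mounted at the origin on the work surface. World frame = base frame: x ahead of the robot, y to its left, z up, the work surface at z = 0. Lengths are in m, angles in rad, forces in N, time in s.
With the tool pointing down it reaches from about 0.4 to 0.925 m from the base axis. Payload 4.1 kg.
Tool frame: the origin (TCP) lies at the very end of the fingers, on their centre line; the grasp point (between the pads) lies 19 mm behind it; z points along the fingers, y is the line along which they close (so a half turn about z gives the same grasp; the last joint's range is limited). The gripper opens to 85 mm and grips with 20 to 120 N. Pads are 22 mm wide; open, the fingers measure 114 mm over their backs; the gripper's body (76 mm by 85 mm) begins 54 mm behind the grasp point. The pads swing forward as they close: fully open they stand 13 mm farther back than shut.
Start: joints at [1.087, 0.398, 0.045, 1.537, -0.019, 1.207, -0.051], TCP at [0.244, -0.602, 0.231] pointing down, gripper open.
Joint ranges: [-2.82, 2.82], [-0.49, 2.23], [-1.37, 1.46], [0, 2.46], [-1.36, 4.5], [0.23, 2], [-2.94, 2.94]. Speed limits (rad/s): [2.57, 2.57, 3.14, 3.14, 3.14, 3.14, 3.14].

INTERFACE

Orientations are given as a unit quaternion [x, y, z, w].
In Python, from rig import r gives the robot as it stands. The module is installed in compiled form; this text tells all that it offers.
- The arm moves only by the tool step_arm, never from a script. Its arguments are lists of equal length, an entry for each row: "xyz": the shift along the tool's x, y, z in m, a list of three; "rotation": the turn, a rotation vector about the tool's x, y, z in degrees, a list of three. In form: {"xyz": [[dx, dy, dz], ...], "rotation": [[wx, wy, wz], ...]}. A call has 1 to 8 rows; each row shifts and turns the commanded pose from where the row before left it, along the tool's axes as they then stand; what a row does not reach is not made up. A row lasts 1/10 s, in which the tool goes at most 50 mm and 8.59 degrees, less where a joint would pass 70% of its speed; a pose out of reach is approached as far as the arm can. A call is refused whole if a number of a shift passes 0.05 or a number of a turn 8.59, either way. A call with a gripper value outside its range is refused whole. "jaw" is the finger opening in m, from 0 to 0.0854, set as the call begins (left out, the last holds). The fingers move at their own pace and stop on an object; the grip force is fixed at half the most. Time passes only in rows, so rows that do not move let the fingers close. It gives the time, the measured TCP pose, the force, the opening and the grip force at its end, in the units of the state.
- r.observe(): the state, without advancing time (a new reading comes with each control period).
- r.get_image(name): name is "scene" or "top" or "wrist"; returns a dict with "image" (480x640x3 uint8, blue, green, red), "vertical_fov" (degrees; the focal length in pixels is half the picture's height over the tangent of half this angle, whatever the lens; pixels are square), "cx", "cy" (the principal point, pixels), "extrinsics" (4x4, takes a point from world to camera coordinates). Camera axes: x right, y up, looking along -z (the intrinsics and any distortion apply to the point x, -y, -z); pixel columns grow to the right and rows downward; lengths in m; the calibration is good to about 2 mm. A picture is of the moment at which its call begins. There is no depth.
- r.close_job(): hands the job in; it is judged then, once.
The state is a dict: "time_s": time; "joint_pos": joint angles; "joint_vel": joint speeds; "effort": joint torques, N m; "ee_pos": TCP position; "tcp_rot": TCP orientation; "wrist_force": force on the tool from outside, world axes, zero at the start; "moment": the same for the moment, N m; "gripper_width": finger opening in m; "gripper_force": force on a finger pad.
Only numpy, scipy, OpenCV 4.12 (cv2) and the standard library are available. Lean on these libraries where they do the work, as an engineer would, in place of code of your own. Each camera call takes 0.05 s, during which the arm holds its last target. There are 200 camera calls.

## Working session

There is one attempt and no reset: what is moved stays moved. The work goes in short steps, Python scripts to look and compute and a tool call to move; the robot and the scene stay as the last step left them, time stands still between calls to the robot, and variables do not carry over. Pictures are saved under pics/ and viewed, at most 14 in all, crops included, and the job is handed in when it is done.

Besides the shell and the picture viewer there is one more tool, called by a JSON object that holds its "api" and its "payload", one argument or row to a line. step_arm: Moves the arm, as the interface text tells. Its arguments: {"type":"object","properties":{"xyz":{"type":"array","items":{"type":"array","items":{"type":"number"}}},"rotation":{"type":"array","items":{"type":"array","items":{"type":"number"}}},"jaw":{"type":"number"}},"required":["xyz","rotation"]}

```bash
mkdir -p pics; python3 - <<'E'
from rig import r
import cv2,json
print(r.observe())
for n in("scene","top"):
    d=r.get_image(n);cv2.imwrite(f"pics/{n}0.png",d["image"]);print(n,d["vertical_fov"],d["cx"],d["cy"],d["extrinsics"],[k for k in d])
E
```

```text
{'time_s': 0.0, 'joint_pos': array([ 1.08696859,  0.399196  ,  0.04504513,  1.53786753, -0.0187085 ,
        1.20692264, -0.05067342]), 'joint_vel': array([ 1.24945313e-03, -1.07741987e-03, -1.40004182e-03, -1.42111111e-05,
        6.27550503e-04,  8.28659537e-05, -3.49999813e-04]), 'effort': array([-4.72163410e-04, -4.75119317e+01,  1.36412926e+00, -2.54216480e+01,
        1.14591635e-02,  9.57392680e-03,  1.34064339e-05]), 'ee_pos': array([ 0.2437868 , -0.6018645 ,  0.23026667]), 'tcp_rot': array([ 9.81533019e-01,  1.91290252e-01, -2.53219024e-04, -9.52816625e-04]), 'wrist_force': array([ 0.71222595,  0.65008113, -0.2590224 ]), 'moment': array([-0.01966175, -0.01941093,  0.0168364 ]), 'gripper_force': 0.0, 'gripper_width': 0.0847769332103794}
scene 53.37618531669637 313.83733414674106 239.48346451225086 [[-0.00269822  0.99991326 -0.01289183 -0.01097382]
 [-0.6187126   0.00845877  0.78557187  0.25965824]
 [ 0.78561278  0.01009598  0.61863611 -1.22803531]
 [ 0.          0.          0.          1.        ]] ['image', 'vertical_fov', 'cx', 'cy', 'extrinsics']
top 42.62800636840037 307.6100725135787 243.8490640579418 [[ 0.01512505 -0.99988004 -0.00333619  0.00364065]
 [ 0.98434368  0.01430387  0.17567848 -0.50017728]
 [-0.17560968 -0.0059411   0.98444194 -0.97579545]
 [ 0.          0.          0.          1.        ]] ['image', 'vertical_fov', 'cx', 'cy', 'extrinsics']
```

View pics/scene0.png

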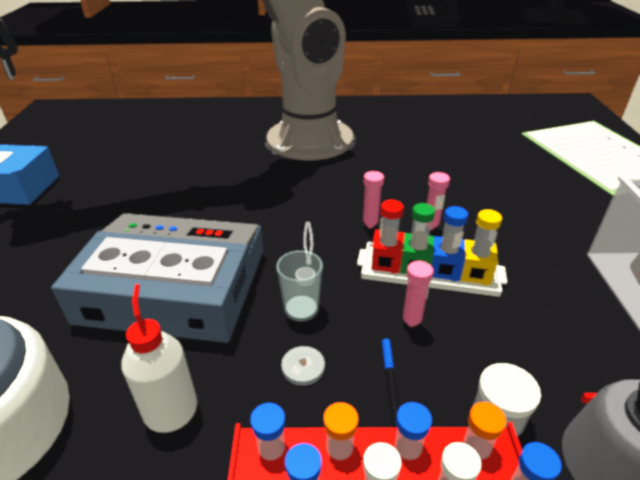

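View pics/top0.png

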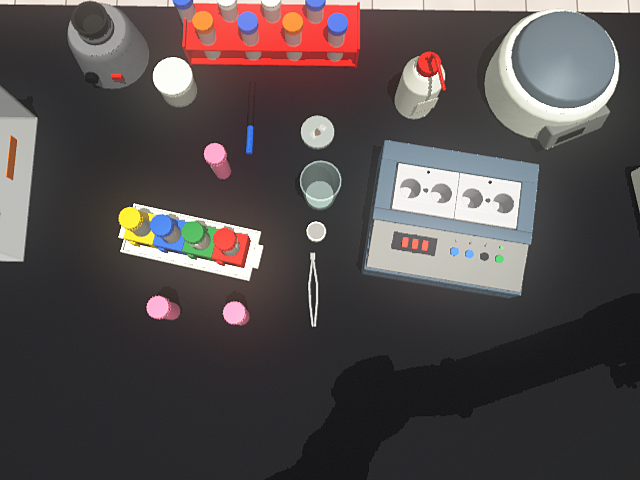

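The two views show the holders at +y, on the left of the top view. In the top view their order from +y is yellow (133,218), blue (165,228), green (196,235), red (228,243). The bath is on the right, with wells near (410,188), (441,193), (473,202), (502,203). The beaker is at (320,185), and the pink look-alikes are at (216,155), (160,308) and (236,313).

```bash
cat > h.py <<'E'
import numpy as np,cv2
def cam(d):
    return (240/np.tan(np.radians(d["vertical_fov"]/2)),d["cx"],d["cy"],np.array(d["extrinsics"]))
def ray(d,u,v):
    f,cx,cy,E=cam(d);R,t=E[:3,:3],E[:3,3]
    return -R.T@t,R.T@np.array([(u-cx)/f,-(v-cy)/f,-1.])
def onz(d,p,z):
    c,k=ray(d,*p);return (c+k*(z-c[2])/k[2]).round(4)
def tri(a,p,b,q):
    c1,k1=ray(a,*p);c2,k2=ray(b,*q)
    s=np.linalg.lstsq(np.c_[k1,-k2],c2-c1,rcond=None)[0]
    x,y=c1+s[0]*k1,c2+s[1]*k2
    return ((x+y)/2).round(4),np.linalg.norm(x-y).round(4)
H={"red":[(0,6),(172,180)],"green":[(50,75)],"blue":[(102,118)],"yellow":[(22,34)],"pink":[(155,172)]}
def mask(im,c,s=110,v=60):
    h=cv2.cvtColor(im,cv2.COLOR_BGR2HSV);m=0
    for a,b in H[c]: m=m|cv2.inRange(h,(a,s,v),(b,255,255))
    return m
E
python3 - <<'E'
from h import *; from rig import r
for n in("scene","top"):
    d=r.get_image(n)
    im=d["image"]
    for c in H:
        nn,_,st,ce=cv2.connectedComponentsWithStats(mask(im,c,s=110 if c!="pink" else 60))
        print(n,c,[(st[i].tolist(),ce[i].round(1).tolist()) for i in range(1,nn) if st[i][4]>60 and (100<st[i][0]<520)])
    if n=="top":
        g=im[150:235,380:535]; cv2.imwrite("pics/bath.png",cv2.resize(g,None,fx=5,fy=5,interpolation=cv2.INTER_CUBIC))
        g=im[195:285,110:270]; cv2.imwrite("pics/hold.png",cv2.resize(g,None,fx=5,fy=5,interpolation=cv2.INTER_CUBIC))
E
```

```text
scene red [([363, 170, 42, 59, 1304], [378.7, 202.9]), ([427, 171, 24, 34, 391], [436.3, 187.2]), ([431, 210, 11, 20, 127], [436.3, 219.6]), ([195, 228, 29, 9, 175], [208.9, 232.0]), ([372, 228, 33, 46, 892], [386.8, 252.1]), ([403, 269, 28, 59, 1019], [414.9, 299.5]), ([125, 284, 37, 70, 1267], [142.2, 328.8]), ([475, 421, 47, 59, 1662], [502.2, 456.5]), ([226, 422, 176, 58, 5196], [303.6, 452.1]), ([395, 426, 82, 54, 2031], [432.4, 452.9])]
scene green [([412, 202, 23, 20, 377], [422.5, 211.7]), ([401, 232, 32, 41, 548], [415.5, 251.7])]
scene blue [([443, 205, 27, 22, 468], [455.7, 215.3]), ([432, 235, 32, 46, 840], [447.5, 259.9]), ([381, 337, 14, 33, 342], [387.2, 353.2]), ([249, 401, 37, 39, 1115], [267.5, 419.7]), ([395, 401, 38, 39, 1126], [413.4, 419.1]), ([285, 444, 35, 36, 1053], [302.7, 462.4])]
scene yellow [([476, 209, 27, 21, 465], [488.8, 219.1]), ([461, 239, 38, 47, 1004], [479.4, 263.9])]
scene pink [([365, 171, 18, 10, 148], [373.5, 175.8]), ([430, 172, 19, 11, 155], [439.1, 177.1]), ([408, 261, 26, 17, 324], [420.5, 269.1]), ([285, 442, 38, 26, 62], [307.9, 450.1]
[... 186 characters left out ...]
8, 39, 40, 1048], [230.1, 247.0]), ([402, 237, 7, 11, 62], [404.8, 241.7]), ([411, 238, 8, 11, 62], [414.6, 243.4]), ([421, 240, 8, 11, 65], [424.6, 245.1]), ([149, 297, 31, 23, 173], [169.3, 311.8])]
top green [([181, 222, 37, 37, 711], [196.3, 238.8])]
top blue [([173, 0, 17, 6, 78], [180.9, 2.0]), ([306, 0, 19, 7, 109], [315.1, 2.6]), ([238, 12, 20, 19, 289], [247.2, 21.1]), ([328, 14, 20, 18, 296], [337.4, 22.5]), ([246, 125, 8, 30, 197], [249.4, 139.5]), ([150, 214, 37, 41, 820], [166.0, 232.6])]
top yellow [([118, 206, 40, 43, 834], [135.1, 225.5])]
top pink [([204, 142, 23, 22, 335], [213.9, 152.8]), ([147, 296, 22, 23, 371], [156.9, 306.7]), ([223, 302, 23, 22, 361], [233.6, 311.9])]
```

View pics/bath.png

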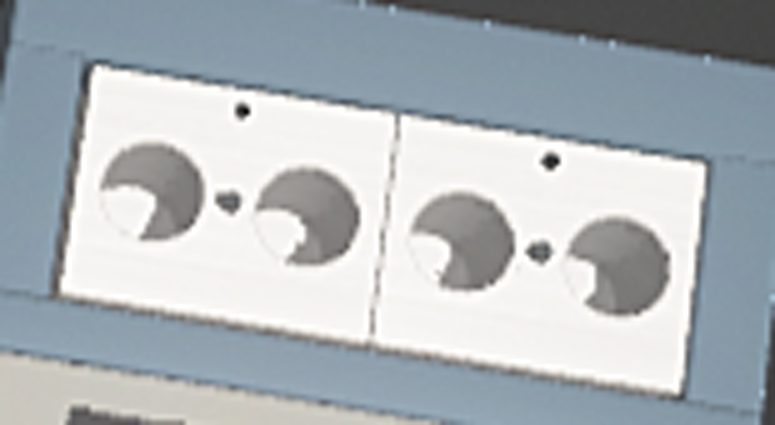

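View pics/hold.png

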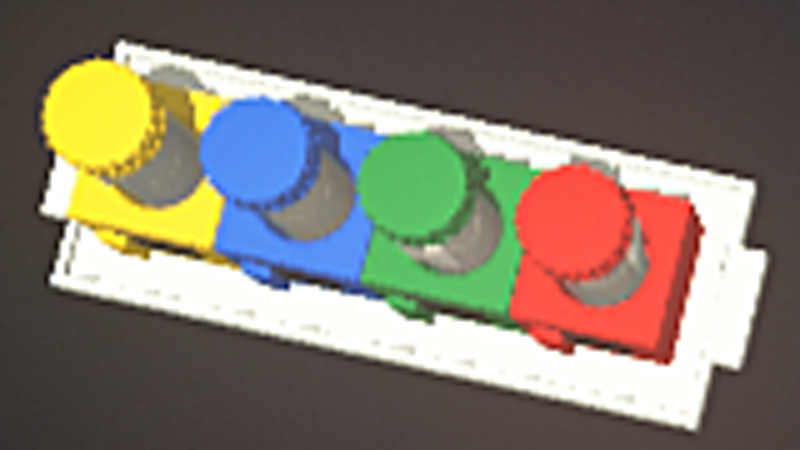

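The enlarged crops give the cap-top centres in crop pixels as yellow (98,112), blue (256,152), green (413,187) and red (572,221). The well mouths are at (152,192), (307,217), (462,242) and (617,267). The candidates for the green and red tubes are the capped tubes in the green and red holders, at full-picture (192,232) and (224,239). The pink tubes at (216,155), (160,308) and (236,313) stand outside the holders and are not meant.

```bash
python3 - <<'E'
from h import *; from rig import r
d=r.get_image("top");s=r.get_image("scene")
F=lambda p,o:(np.array(p)+.5)/5-.5+o
for c,p,q in(("yellow",(98,112),(488.8,219.1)),("blue",(256,152),(455.7,215.3)),("green",(413,187),(422.5,211.7)),("red",(572,221),None)):
    P=F(p,(110,195));print(c,onz(d,P,.126),onz(s,q,.1185) if q else "", tri(d,P,s,q) if q else "")
W=[onz(d,F(p,(380,150)),.09) for p in((152,192),(307,217),(462,242),(617,267))]
for w in W:print(w)
v=W[0]-W[3];print("bath pitch",np.linalg.norm(v)/3,"dir deg",np.degrees(np.arctan2(v[1],v[0])))
for p in((213.9,152.8),(156.9,306.7),(233.6,311.9)):print("pink",onz(d,p,.115))
print("beaker rim",onz(d,(320,183),.092))
E
```

```text
yellow [0.5234 0.2854 0.126 ] [0.5229 0.2855 0.1185] (array([0.5245, 0.286 , 0.1199]), np.float64(0.0024))
blue [0.5116 0.236  0.126 ] [0.512  0.2368 0.1185] (array([0.5128, 0.2371, 0.1192]), np.float64(0.0012))
green [0.5013 0.1874 0.126 ] [0.5013 0.1866 0.1185] (array([0.5024, 0.1875, 0.1195]), np.float64(0.0023))
red [0.4915 0.1383 0.126 ]  
[ 0.5855 -0.1525  0.09  ]
[ 0.5779 -0.2021  0.09  ]
[ 0.5704 -0.2515  0.09  ]
[ 0.5628 -0.3008  0.09  ]
bath pitch 0.05000908806296001 dir deg 81.29739099985605
pink [0.6318 0.1613 0.115 ]
pink [0.3874 0.2375 0.115 ]
pink [0.3813 0.121  0.115 ]
beaker rim [ 0.5912 -0.0076  0.092 ]
```

```bash
cat >> h.py <<'E'
from scipy.spatial.transform import Rotation as R
def plan(pts,yaw=79.5,step=.048,cur=None):
    """rows (tool-frame shifts/turns) through world points, from the measured pose, tool kept pointing down"""
    from rig import r
    s=r.observe();p=s["ee_pos"];q=R.from_quat(s["tcp_rot"])
    X=q.as_matrix()[:,0];print("t",s["time_s"].__round__(2),"at",p.round(4),"yaw",np.degrees(np.arctan2(X[1],X[0])).round(2),"w",round(s["gripper_width"],4),"gf",round(s["gripper_force"],1),"F",s["wrist_force"].round(1))
    goal=R.from_euler("z",yaw,degrees=True)*R.from_euler("x",180,degrees=True)
    print("joints",s["joint_pos"].round(2))
    for t in pts:
        t=np.array(t,float);n=max(1,int(np.ceil(np.linalg.norm(t-p)/step)))
        for w in np.linspace(p,t,n+1)[1:]:
            rv=(q.inv()*goal).as_rotvec(degrees=True);m=abs(rv).max();rv=(rv*min(1,8.4/m) if m>.05 else rv*0).round(1)
            print((q.inv().apply(w-p)).round(4).tolist(),rv.tolist())
            p=w;q=q*R.from_rotvec(rv,degrees=True)
E
python3 - <<'E'
from h import *
plan([(.5,-.25,.26),(.4915,.1383,.25)])
E
```

```text
t 0.3 at [ 0.244  -0.6023  0.231 ] yaw 22.05 w 0.0853 gf 0.0 F [-1.1  0.2 -0.8]
joints [ 1.09  0.4   0.05  1.54 -0.02  1.21 -0.05]
[0.037, -0.023, -0.0029] [-0.0, -0.0, -8.4]
[0.0399, -0.0174, -0.0029] [-0.0, -0.0, -8.4]
[0.042, -0.0114, -0.0029] [-0.0, -0.0, -8.4]
[0.0433, -0.0051, -0.0029] [-0.0, -0.0, -8.4]
[0.0435, 0.0013, -0.0029] [-0.0, -0.0, -8.4]
[0.0429, 0.0076, -0.0029] [-0.0, -0.0, -8.4]
[0.0413, 0.0138, -0.0029] [-0.0, -0.0, -7.0]
[0.0393, 0.0187, -0.0029] [-0.0, -0.0, -0.0]
[0.0393, 0.0187, -0.0029] [-0.0, -0.0, -0.0]
[0.0393, 0.0187, -0.0029] [-0.0, -0.0, -0.0]
[0.0422, -0.0088, 0.0011] [-0.0, -0.0, -0.0]
[0.0422, -0.0088, 0.0011] [-0.0, -0.0, -0.0]
[0.0422, -0.0088, 0.0011] [-0.0, -0.0, -0.0]
[0.0422, -0.0088, 0.0011] [-0.0, -0.0, -0.0]
[0.0422, -0.0088, 0.0011] [-0.0, -0.0, -0.0]
[0.0422, -0.0088, 0.0011] [-0.0, -0.0, -0.0]
[0.0422, -0.0088, 0.0011] [-0.0, -0.0, -0.0]
[0.0422, -0.0088, 0.0011] [-0.0, -0.0, -0.0]
[0.0422, -0.0088, 0.0011] [-0.0, -0.0, -0.0]
```

{"api": "step_arm", "payload": {
  "xyz": [
    [0.037, -0.023, -0.003],
    [0.04, -0.0175, -0.003],
    [0.042, -0.0115, -0.003],
    [0.043, -0.005, -0.003],
    [0.0435, 0.001, -0.003],
    [0.043, 0.0075, -0.003],
    [0.041, 0.014, -0.003],
    [0.039, 0.019, -0.003]
  ],
  "rotation": [
    [0, 0, -8.4],
    [0, 0, -8.4],
    [0, 0, -8.4],
    [0, 0, -8.4],
    [0, 0, -8.4],
    [0, 0, -8.4],
    [0, 0, -7],
    [0, 0, 0]
  ],
  "jaw": 0.065
}}

```text
time_s: 1.1
ee_pos: [0.4495, -0.3197, 0.2556]
tcp_rot: [0.769, 0.64, -0.0, 0.0]
wrist_force: [0.2, -1.0, -0.3]
gripper_width: 0.0649
gripper_force: 0.0
```

{"api": "step_arm", "payload": {
  "xyz": [
    [0.039, 0.019, -0.003],
    [0.039, 0.019, -0.003],
    [0.042, -0.009, 0],
    [0.042, -0.009, 0],
    [0.042, -0.009, 0],
    [0.042, -0.009, 0],
    [0.042, -0.009, 0],
    [0.042, -0.009, 0]
  ],
  "rotation": [
    [0, 0, 0],
    [0, 0, 0],
    [0, 0, 0],
    [0, 0, 0],
    [0, 0, 0],
    [0, 0, 0],
    [0, 0, 0],
    [0, 0, 0]
  ]
}}

```text
time_s: 1.9
ee_pos: [0.4931, 0.0078, 0.2615]
tcp_rot: [0.769, 0.639, 0.0, 0.0]
wrist_force: [0.9, 0.1, 0.7]
gripper_width: 0.0653
gripper_force: 0.0
```

```bash
python3 - <<'E'
from h import *
plan([(.4915,.1383,.20)])
E
```

```text
t 1.9 at [0.4931 0.0078 0.2615] yaw 79.44 w 0.0653 gf 0.0 F [0.9 0.1 0.7]
joints [ 0.38  0.11 -0.52  1.85  0.06  1.19 -0.35]
[0.032, -0.0064, 0.0154] [0.0, 0.0, -0.1]
[0.032, -0.0063, 0.0154] [0.0, 0.0, 0.0]
[0.032, -0.0063, 0.0154] [0.0, 0.0, 0.0]
[0.032, -0.0063, 0.0154] [0.0, 0.0, 0.0]
```

{"api": "step_arm", "payload": {
  "xyz": [
    [0.032, -0.0065, 0.015],
    [0.032, -0.0065, 0.015],
    [0.032, -0.0065, 0.015],
    [0.032, -0.0065, 0.015],
    [0, 0, 0],
    [0, 0, 0]
  ],
  "rotation": [
    [0, 0, 0],
    [0, 0, 0],
    [0, 0, 0],
    [0, 0, 0],
    [0, 0, 0],
    [0, 0, 0]
  ]
}}

```text
time_s: 2.5
ee_pos: [0.491, 0.1372, 0.201]
tcp_rot: [0.768, 0.64, -0.0, -0.0]
wrist_force: [0.8, -0.1, -0.3]
gripper_width: 0.065
gripper_force: 0.0
```

```bash
python3 - <<'E'
from h import *
from rig import r
d=r.get_image("wrist");cv2.imwrite("pics/w1.png",d["image"])
for p in [(.4915,.1383,.126),(.5013,.1874,.126)]:
    f,cx,cy,E=cam(d);c=E[:3,:3]@p+E[:3,3];print(cx-f*c[0]/c[2],cy+f*c[1]/c[2])
plan([(.4915,.1383,.096)])
E
```

```text
317.51724206689033 251.8969800491573
318.86949543429967 169.01472662420906
t 2.55 at [0.4915 0.1361 0.2014] yaw 79.43 w 0.0649 gf 0.0 F [-0.1 -0.6  0.4]
joints [ 0.19  0.21 -0.62  1.89  0.14  1.08 -0.67]
[0.0007, -0.0002, 0.0351] [0.0, 0.0, -0.1]
[0.0007, -0.0002, 0.0351] [0.0, 0.0, 0.0]
[0.0007, -0.0002, 0.0351] [0.0, 0.0, 0.0]
```

View pics/w1.png

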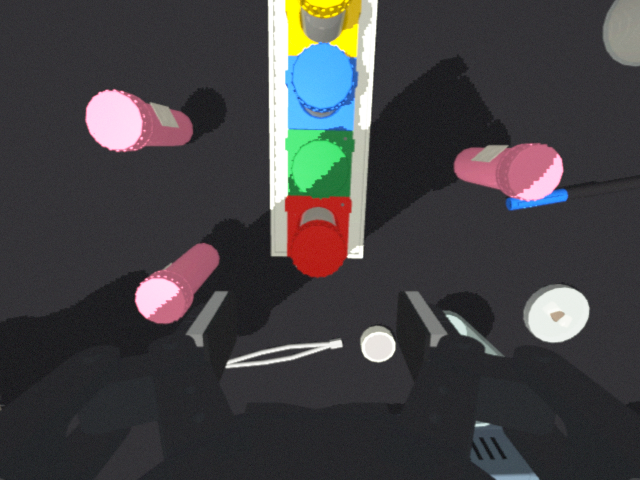

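The wrist view shows the red cap at (318,248), against a prediction of (318,252), so it agrees to about 2 mm. It is the first tube in the row and the fingers straddle it cleanly, with the pink tubes well outside.

{"api": "step_arm", "payload": {
  "xyz": [
    [0.001, 0, 0.035],
    [0.001, 0, 0.035],
    [0, 0, 0.035],
    [0, 0, 0]
  ],
  "rotation": [
    [0, 0, 0],
    [0, 0, 0],
    [0, 0, 0],
    [0, 0, 0]
  ]
}}

```text
time_s: 2.95
ee_pos: [0.4888, 0.1355, 0.0928]
tcp_rot: [0.77, 0.638, -0.004, -0.001]
wrist_force: [-0.9, -0.9, 0.2]
gripper_width: 0.0653
gripper_force: 0.0
```

{"api": "step_arm", "payload": {
  "xyz": [
    [0, 0, 0],
    [0, 0, 0],
    [0, 0, 0],
    [0, 0, 0],
    [0, 0, 0],
    [0, 0, 0]
  ],
  "rotation": [
    [0, 0, 0],
    [0, 0, 0],
    [0, 0, 0],
    [0, 0, 0],
    [0, 0, 0],
    [0, 0, 0]
  ],
  "jaw": 0.02
}}

```text
time_s: 3.55
ee_pos: [0.4936, 0.1394, 0.0986]
tcp_rot: [0.769, 0.639, 0.002, 0.001]
wrist_force: [-0.1, -0.2, 6.2]
gripper_width: 0.0321
gripper_force: 59.3
```

{"api": "step_arm", "payload": {
  "xyz": [
    [0, 0, -0.015],
    [0, 0, -0.03],
    [0, 0, -0.04],
    [0, 0, -0.035],
    [-0.02, 0.01, 0],
    [-0.04, 0.016, 0],
    [-0.04, 0.016, 0],
    [-0.04, 0.016, 0]
  ],
  "rotation": [
    [0, 0, 0],
    [0, 0, 0],
    [0, 0, 0],
    [0, 0, 0],
    [0, 0, 0],
    [0, 0, 0],
    [0, 0, 0],
    [0, 0, 0]
  ]
}}

```text
time_s: 4.35
ee_pos: [0.5232, -0.0109, 0.2178]
tcp_rot: [0.769, 0.639, 0.001, 0.001]
wrist_force: [0.2, 0.4, -1.0]
gripper_width: 0.0321
gripper_force: 60.3
```

```bash
python3 - <<'E'
from h import *
plan([(.5628,-.3008,.215)],step=.045)
E
```

```text
t 4.35 at [ 0.5232 -0.0109  0.2178] yaw 79.5 w 0.0321 gf 60.3 F [ 0.2  0.4 -1. ]
joints [ 0.4   0.21 -0.53  1.84  0.12  1.12 -0.36]
[-0.0397, 0.0131, 0.0004] [0.1, 0.0, 0.0]
[-0.0397, 0.0131, 0.0004] [0.0, 0.0, 0.0]
[-0.0397, 0.0131, 0.0004] [0.0, 0.0, 0.0]
[-0.0397, 0.0131, 0.0004] [0.0, 0.0, 0.0]
[-0.0397, 0.0131, 0.0004] [0.0, 0.0, 0.0]
[-0.0397, 0.0131, 0.0004] [0.0, 0.0, 0.0]
[-0.0397, 0.0131, 0.0004] [0.0, 0.0, 0.0]
```

{"api": "step_arm", "payload": {
  "xyz": [
    [-0.04, 0.013, 0],
    [-0.04, 0.013, 0],
    [-0.04, 0.013, 0],
    [-0.04, 0.013, 0],
    [-0.04, 0.013, 0],
    [-0.04, 0.013, 0],
    [-0.038, 0.013, 0.002],
    [0, 0, 0]
  ],
  "rotation": [
    [0, 0, 0],
    [0, 0, 0],
    [0, 0, 0],
    [0, 0, 0],
    [0, 0, 0],
    [0, 0, 0],
    [0, 0, 0],
    [0, 0, 0]
  ]
}}

```text
time_s: 5.15
ee_pos: [0.5598, -0.3078, 0.2147]
tcp_rot: [0.772, 0.635, -0.002, 0.002]
wrist_force: [-1.4, -0.3, 0.5]
gripper_width: 0.0321
gripper_force: 60.3
```

{"api": "step_arm", "payload": {
  "xyz": [
    [0, 0, 0],
    [0, 0, 0]
  ],
  "rotation": [
    [0, 0, 0],
    [0, 0, 0]
  ]
}}

```text
time_s: 5.35
ee_pos: [0.562, -0.2978, 0.215]
tcp_rot: [0.769, 0.64, 0.001, -0.0]
wrist_force: [0.4, 1.2, -1.0]
gripper_width: 0.0323
gripper_force: 60.3
```

```bash
python3 - <<'E'
from h import *
from rig import r
d=r.get_image("top");im=d["image"]
s=r.get_image("scene");cv2.imwrite("pics/p1.png",cv2.resize(s["image"][170:370,40:340],None,fx=2.5,fy=2.5))
plan([(.5628,-.3008,.215)],step=.045)
E
```

```text
t 5.45 at [ 0.5621 -0.2975  0.215 ] yaw 79.61 w 0.0319 gf 60.3 F [ 0.9  0.5 -0.9]
joints [ 0.7   0.4  -0.37  1.58  0.15  1.18  0.11]
[-0.0031, 0.0013, -0.0] [0.0, -0.0, 0.1]
```

View pics/p1.png

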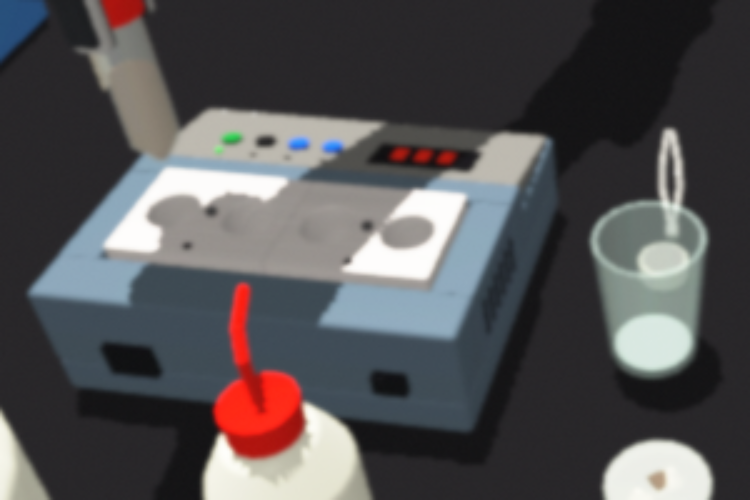

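The scene crop shows the red tube hanging upright in the gripper, tip near crop (150,157), full (100,233), with the bath and beaker undisturbed.

```bash
cat >> h.py <<'E'
def px(d,p):
    f,cx,cy,E=cam(d);c=E[:3,:3]@p+E[:3,3];return np.round([cx-f*c[0]/c[2],cy+f*c[1]/c[2]],1)
E
python3 - <<'E'
from h import *
from rig import r
s=r.get_image("scene")
for z in (.12,.125,.13): print(z,px(s,(.562,-.2975,z)),onz(s,(100,232.5),z))
cv2.imwrite("pics/p2.png",cv2.resize(s["image"][165:245,60:140],None,fx=7,fy=7))
plan([(.5628,-.3008,.215)])
E
```

```text
0.12 [105.9 237. ] [ 0.5507 -0.3104  0.12  ]
0.125 [105.  234.4] [ 0.5573 -0.3066  0.125 ]
0.13 [104.  231.7] [ 0.5639 -0.3028  0.13  ]
t 5.5 at [ 0.562  -0.2978  0.2149] yaw 79.6 w 0.0317 gf 60.3 F [ 0.1  0.2 -0.7]
joints [ 0.7   0.4  -0.37  1.58  0.15  1.18  0.11]
[-0.0029, 0.0013, -0.0001] [0.0, -0.0, 0.1]
```

View pics/p2.png

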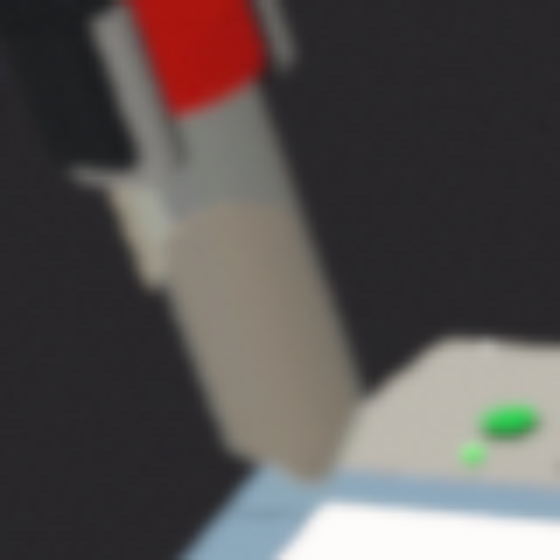

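{"api": "step_arm", "payload": {
  "xyz": [
    [0, 0.001, 0.02],
    [0, 0, 0.02],
    [0, 0, 0.015],
    [0, 0, 0.015],
    [0, 0, 0]
  ],
  "rotation": [
    [0, 0, 0],
    [0, 0, 0],
    [0, 0, 0],
    [0, 0, 0],
    [0, 0, 0]
  ]
}}

```text
time_s: 6.0
ee_pos: [0.5625, -0.2992, 0.1425]
tcp_rot: [0.769, 0.639, -0.0, -0.0]
wrist_force: [1.6, -0.2, -1.6]
gripper_width: 0.032
gripper_force: 60.3
```

{"api": "step_arm", "payload": {
  "xyz": [
    [0, 0, 0.01],
    [0, 0, 0.01],
    [0, 0, 0.003],
    [0, 0, 0],
    [0, 0, 0]
  ],
  "rotation": [
    [0, 0, 0],
    [0, 0, 0],
    [0, 0, 0],
    [0, 0, 0],
    [0, 0, 0]
  ]
}}

```text
time_s: 6.5
ee_pos: [0.563, -0.3, 0.1227]
tcp_rot: [0.769, 0.639, -0.0, 0.001]
wrist_force: [-1.6, -0.2, 6.1]
gripper_width: 0.032
gripper_force: 61.0
```

{"api": "step_arm", "payload": {
  "xyz": [
    [0, 0, 0.0015],
    [0, 0, 0],
    [0, 0, 0]
  ],
  "rotation": [
    [0, 0, 0],
    [0, 0, 0],
    [0, 0, 0]
  ]
}}

```text
time_s: 6.8
ee_pos: [0.5632, -0.3004, 0.1226]
tcp_rot: [0.769, 0.639, -0.0, 0.001]
wrist_force: [-3.2, 1.1, 11.8]
gripper_width: 0.0323
gripper_force: 61.7
```

{"api": "step_arm", "payload": {
  "xyz": [
    [0, 0, 0],
    [0, 0, 0],
    [0, 0, 0],
    [0, 0, -0.02],
    [0, 0, -0.04],
    [0, 0, -0.03]
  ],
  "rotation": [
    [0, 0, 0],
    [0, 0, 0],
    [0, 0, 0],
    [0, 0, 0],
    [0, 0, 0],
    [0, 0, 0]
  ],
  "jaw": 0.06
}}

```text
time_s: 7.4
ee_pos: [0.5627, -0.2996, 0.2109]
tcp_rot: [0.769, 0.639, 0.0, -0.0]
wrist_force: [0.1, 0.2, 0.6]
gripper_width: 0.0598
gripper_force: 0.0
```

```bash
python3 - <<'E'
from h import *
from rig import r
t=r.get_image("top");s=r.get_image("scene")
cv2.imwrite("pics/q1.png",np.hstack([cv2.resize(t["image"][120:300,360:560],(400,360)),cv2.resize(s["image"][150:330,60:260],(400,360))]))
print("want cap top px",px(t,(.5628,-.3008,.15)),px(s,(.5628,-.3008,.15)))
plan([(.503,.1875,.21),(.503,.1875,.096)],step=.045)
E
```

```text
want cap top px [515.3 193.4] [ 97.7 221.1]
t 7.5 at [ 0.5655 -0.3006  0.2147] yaw 79.45 w 0.06 gf 0.0 F [ 1.4 -0.5  1.1]
joints [ 0.7   0.41 -0.37  1.58  0.16  1.18  0.11]
[0.0426, -0.0137, 0.0002] [0.5, 0.1, -0.1]
[0.0426, -0.0136, 0.0004] [-0.0, 0.0, 0.0]
[0.0426, -0.0136, 0.0004] [-0.0, 0.0, 0.0]
[0.0426, -0.0136, 0.0004] [-0.0, 0.0, 0.0]
[0.0426, -0.0136, 0.0004] [-0.0, 0.0, 0.0]
[0.0426, -0.0136, 0.0004] [-0.0, 0.0, 0.0]
[0.0426, -0.0136, 0.0004] [-0.0, 0.0, 0.0]
[0.0426, -0.0136, 0.0004] [-0.0, 0.0, 0.0]
[0.0426, -0.0136, 0.0004] [-0.0, 0.0, 0.0]
[0.0426, -0.0136, 0.0004] [-0.0, 0.0, 0.0]
[0.0426, -0.0136, 0.0004] [-0.0, 0.0, 0.0]
[0.0, 0.0, 0.038] [-0.0, 0.0, 0.0]
[0.0, 0.0, 0.038] [-0.0, 0.0, 0.0]
[0.0, 0.0, 0.038] [-0.0, 0.0, 0.0]
```

View pics/q1.png

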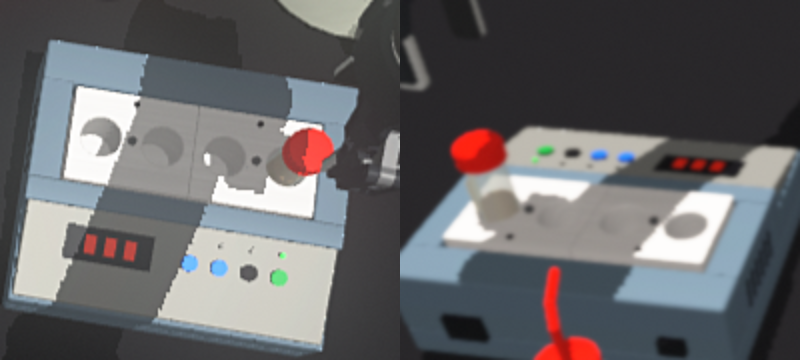

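Red is seated: cap top at top-view (513,196) and scene (99,221), against (515,193) and (98,221) expected for a fully seated tube. Next is green.

{"api": "step_arm", "payload": {
  "xyz": [
    [0.0425, -0.0135, 0],
    [0.0425, -0.0135, 0],
    [0.0425, -0.0135, 0],
    [0.0425, -0.0135, 0],
    [0.0425, -0.0135, 0],
    [0.0425, -0.0135, 0],
    [0.0425, -0.0135, 0],
    [0.0425, -0.0135, 0]
  ],
  "rotation": [
    [0, 0, 0],
    [0, 0, 0],
    [0, 0, 0],
    [0, 0, 0],
    [0, 0, 0],
    [0, 0, 0],
    [0, 0, 0],
    [0, 0, 0]
  ]
}}

```text
time_s: 8.3
ee_pos: [0.5176, 0.0559, 0.2089]
tcp_rot: [0.769, 0.639, -0.001, -0.0]
wrist_force: [0.9, -0.1, -0.3]
gripper_width: 0.0601
gripper_force: 0.0
```

{"api": "step_arm", "payload": {
  "xyz": [
    [0.0425, -0.0135, 0],
    [0.0425, -0.0135, 0],
    [0.0425, -0.0135, 0.002],
    [0, 0, 0],
    [0, 0, 0],
    [0, 0, 0]
  ],
  "rotation": [
    [0, 0, 0],
    [0, 0, 0],
    [0, 0, 0],
    [0, 0, 0],
    [0, 0, 0],
    [0, 0, 0]
  ]
}}

```text
time_s: 8.9
ee_pos: [0.5022, 0.1855, 0.207]
tcp_rot: [0.77, 0.638, -0.001, 0.0]
wrist_force: [0.0, 0.0, -0.0]
gripper_width: 0.0596
gripper_force: 0.0
```

```bash
python3 - <<'E'
from h import *
plan([(.503,.1885,.096)],step=.04)
E
```

```text
t 8.9 at [0.5022 0.1855 0.207 ] yaw 79.36 w 0.0596 gf 0.0 F [ 0.  0. -0.]
joints [ 0.1   0.26 -0.63  1.83  0.17  1.11 -0.78]
[0.0011, 0.0001, 0.037] [-0.1, 0.1, -0.1]
[0.001, 0.0, 0.037] [0.0, -0.0, -0.0]
[0.001, 0.0, 0.037] [0.0, -0.0, -0.0]
```

{"api": "step_arm", "payload": {
  "xyz": [
    [0.001, 0, 0.037],
    [0.001, 0, 0.037],
    [0.001, 0, 0.036],
    [0, 0, 0],
    [0, 0, 0]
  ],
  "rotation": [
    [0, 0, 0],
    [0, 0, 0],
    [0, 0, 0],
    [0, 0, 0],
    [0, 0, 0]
  ]
}}

```text
time_s: 9.4
ee_pos: [0.5031, 0.1888, 0.0979]
tcp_rot: [0.77, 0.638, -0.001, -0.0]
wrist_force: [-0.5, -0.3, -0.1]
gripper_width: 0.0599
gripper_force: 0.0
```

{"api": "step_arm", "payload": {
  "xyz": [
    [0, 0, 0],
    [0, 0, 0],
    [0, 0, 0],
    [0, 0, 0],
    [0, 0, 0],
    [0, 0, 0]
  ],
  "rotation": [
    [0, 0, 0],
    [0, 0, 0],
    [0, 0, 0],
    [0, 0, 0],
    [0, 0, 0],
    [0, 0, 0]
  ],
  "jaw": 0.02
}}

```text
time_s: 10.0
ee_pos: [0.5044, 0.1909, 0.1001]
tcp_rot: [0.769, 0.639, 0.002, 0.001]
wrist_force: [0.6, 0.2, 7.0]
gripper_width: 0.0321
gripper_force: 59.1
```

{"api": "step_arm", "payload": {
  "xyz": [
    [0, 0, -0.015],
    [0, 0, -0.03],
    [0, 0, -0.04],
    [0, 0, -0.035],
    [-0.02, 0.008, 0],
    [-0.04, 0.014, 0],
    [-0.04, 0.014, 0],
    [-0.04, 0.014, 0]
  ],
  "rotation": [
    [0, 0, 0],
    [0, 0, 0],
    [0, 0, 0],
    [0, 0, 0],
    [0, 0, 0],
    [0, 0, 0],
    [0, 0, 0],
    [0, 0, 0]
  ]
}}

```text
time_s: 10.8
ee_pos: [0.5264, 0.0419, 0.2193]
tcp_rot: [0.769, 0.639, 0.001, 0.001]
wrist_force: [0.5, -0.4, -0.9]
gripper_width: 0.0318
gripper_force: 60.2
```

```bash
python3 - <<'E'
from h import *
plan([(.5704,-.2505,.215)],step=.045)
E
```

```text
t 10.8 at [0.5264 0.0419 0.2193] yaw 79.51 w 0.0318 gf 60.2 F [ 0.5 -0.4 -0.9]
joints [ 0.32  0.22 -0.56  1.83  0.13  1.12 -0.47]
[-0.0399, 0.0138, 0.0006] [0.1, 0.0, 0.0]
[-0.0399, 0.0138, 0.0006] [0.0, 0.0, 0.0]
[-0.0399, 0.0138, 0.0006] [0.0, 0.0, 0.0]
[-0.0399, 0.0138, 0.0006] [0.0, 0.0, 0.0]
[-0.0399, 0.0138, 0.0006] [0.0, 0.0, 0.0]
[-0.0399, 0.0138, 0.0006] [0.0, 0.0, 0.0]
[-0.0399, 0.0138, 0.0006] [0.0, 0.0, 0.0]
```

{"api": "step_arm", "payload": {
  "xyz": [
    [-0.04, 0.0135, 0],
    [-0.04, 0.0135, 0],
    [-0.04, 0.0135, 0],
    [-0.04, 0.0135, 0],
    [-0.04, 0.0135, 0],
    [-0.04, 0.0135, 0],
    [-0.037, 0.0135, 0.003],
    [0, 0, 0]
  ],
  "rotation": [
    [0, 0, 0],
    [0, 0, 0],
    [0, 0, 0],
    [0, 0, 0],
    [0, 0, 0],
    [0, 0, 0],
    [0, 0, 0],
    [0, 0, 0]
  ]
}}

```text
time_s: 11.6
ee_pos: [0.5671, -0.2547, 0.2151]
tcp_rot: [0.772, 0.635, -0.001, 0.002]
wrist_force: [-0.5, -1.4, -1.2]
gripper_width: 0.0322
gripper_force: 60.2
```

{"api": "step_arm", "payload": {
  "xyz": [
    [0, 0, 0],
    [0, 0, 0],
    [0, 0, 0]
  ],
  "rotation": [
    [0, 0, 0],
    [0, 0, 0],
    [0, 0, 0]
  ]
}}

```text
time_s: 11.9
ee_pos: [0.5688, -0.2444, 0.2155]
tcp_rot: [0.768, 0.64, 0.0, 0.0]
wrist_force: [-0.3, -0.4, -0.8]
gripper_width: 0.032
gripper_force: 60.2
```

```bash
python3 - <<'E'
from h import *
from rig import r
s=r.get_image("scene")
print("tip at",px(s,(.5704,-.2515,.13)))
cv2.imwrite("pics/p3.png",cv2.resize(s["image"][150:290,60:220],None,fx=4,fy=4))
plan([(.5704,-.2505,.122)],step=.02)
E
```

```text
tip at [133.2 234.9]
t 11.95 at [ 0.5688 -0.2446  0.2154] yaw 79.61 w 0.0319 gf 60.2 F [ 0.   0.5 -1. ]
joints [ 0.64  0.38 -0.4   1.63  0.16  1.17  0.03]
[-0.0011, 0.0005, 0.0187] [0.0, -0.0, 0.1]
[-0.0011, 0.0005, 0.0187] [0.0, -0.0, 0.0]
[-0.0011, 0.0005, 0.0187] [0.0, -0.0, 0.0]
[-0.0011, 0.0005, 0.0187] [0.0, -0.0, 0.0]
[-0.0011, 0.0005, 0.0187] [0.0, -0.0, 0.0]
```

View pics/p3.png

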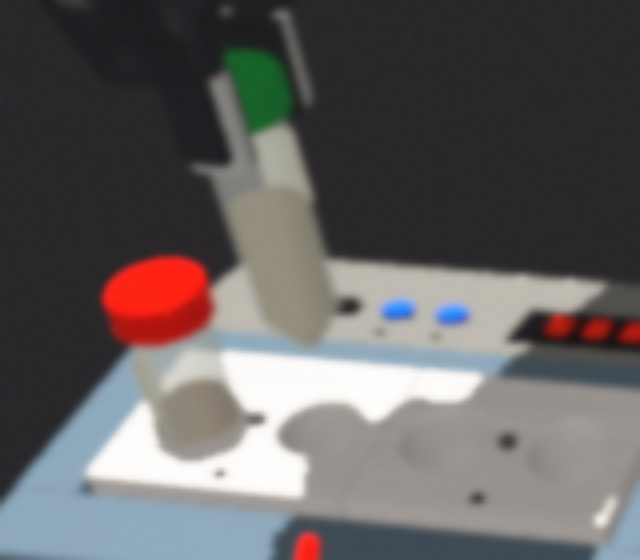

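Green's tip is at crop (297,335), full (134,233). The expected position over its well is (133,235), so lower it.

{"api": "step_arm", "payload": {
  "xyz": [
    [-0.003, 0.001, 0.02],
    [0, 0, 0.02],
    [0, 0, 0.015],
    [0, 0, 0.015],
    [0, 0, 0]
  ],
  "rotation": [
    [0, 0, 0],
    [0, 0, 0],
    [0, 0, 0],
    [0, 0, 0],
    [0, 0, 0]
  ]
}}

```text
time_s: 12.45
ee_pos: [0.5699, -0.2488, 0.1433]
tcp_rot: [0.769, 0.64, 0.001, 0.0]
wrist_force: [4.0, -0.8, -2.9]
gripper_width: 0.0322
gripper_force: 60.1
```

{"api": "step_arm", "payload": {
  "xyz": [
    [0, 0, 0.01],
    [0, 0, 0.01],
    [0, 0, 0.003],
    [0, 0, 0],
    [0, 0, 0]
  ],
  "rotation": [
    [0, 0, 0],
    [0, 0, 0],
    [0, 0, 0],
    [0, 0, 0],
    [0, 0, 0]
  ]
}}

```text
time_s: 12.95
ee_pos: [0.5704, -0.2498, 0.124]
tcp_rot: [0.769, 0.639, 0.001, 0.002]
wrist_force: [0.1, 0.4, 9.0]
gripper_width: 0.0321
gripper_force: 61.3
```

{"api": "step_arm", "payload": {
  "xyz": [
    [0, 0, 0.001],
    [0, 0, 0]
  ],
  "rotation": [
    [0, 0, 0],
    [0, 0, 0]
  ]
}}

```text
time_s: 13.15
ee_pos: [0.5704, -0.25, 0.1239]
tcp_rot: [0.769, 0.639, 0.001, 0.002]
wrist_force: [0.4, 0.5, 13.5]
gripper_width: 0.0323
gripper_force: 61.9
```

{"api": "step_arm", "payload": {
  "xyz": [
    [0, 0, 0],
    [0, 0, 0],
    [0, 0, 0],
    [0, 0, -0.02],
    [0, 0, -0.04],
    [0, 0, -0.03],
    [0, 0, 0]
  ],
  "rotation": [
    [0, 0, 0],
    [0, 0, 0],
    [0, 0, 0],
    [0, 0, 0],
    [0, 0, 0],
    [0, 0, 0],
    [0, 0, 0]
  ],
  "jaw": 0.06
}}

```text
time_s: 13.85
ee_pos: [0.5713, -0.2503, 0.2153]
tcp_rot: [0.769, 0.639, 0.002, 0.003]
wrist_force: [0.4, -0.0, 0.4]
gripper_width: 0.0603
gripper_force: 0.0
```

```bash
python3 - <<'E'
from h import *
from rig import r
s=r.get_image("scene");im=s["image"]
for c,w in(("red",(.5628,-.3008,.142)),("green",(.5704,-.2515,.142))):
    m=mask(im,c);m[:,:60]=0;m[:,200:]=0;m[270:]=0
    n,_,st,ce=cv2.connectedComponentsWithStats(m);i=1+st[1:,4].argmax();print(c,st[i],ce[i].round(1),px(s,w))
plan([(.514,.2371,.21)],step=.046)
E
```

```text
red [ 85 213  28  24 538] [ 98.8 224.6] [ 99.3 225.6]
green [119 218  26  21 417] [130.9 228.1] [131.1 228.4]
t 13.9 at [ 0.5699 -0.2498  0.2127] yaw 79.44 w 0.06 gf 0.0 F [-0.3 -0.3 -0.4]
joints [ 0.65  0.38 -0.4   1.62  0.16  1.17  0.03]
[0.0426, -0.0131, 0.0002] [0.2, 0.1, -0.1]
[0.0426, -0.013, 0.0003] [-0.0, -0.0, 0.0]
[0.0426, -0.013, 0.0003] [-0.0, -0.0, 0.0]
[0.0426, -0.013, 0.0003] [-0.0, -0.0, 0.0]
[0.0426, -0.013, 0.0003] [-0.0, -0.0, 0.0]
[0.0426, -0.013, 0.0003] [-0.0, -0.0, 0.0]
[0.0426, -0.013, 0.0003] [-0.0, -0.0, 0.0]
[0.0426, -0.013, 0.0003] [-0.0, -0.0, 0.0]
[0.0426, -0.013, 0.0003] [-0.0, -0.0, 0.0]
[0.0426, -0.013, 0.0003] [-0.0, -0.0, 0.0]
[0.0426, -0.013, 0.0003] [-0.0, -0.0, 0.0]
```

Both caps are within 1 px of the seated position. Next is blue.

{"api": "step_arm", "payload": {
  "xyz": [
    [0.0425, -0.013, 0],
    [0.0425, -0.013, 0],
    [0.0425, -0.013, 0],
    [0.0425, -0.013, 0],
    [0.0425, -0.013, 0],
    [0.0425, -0.013, 0],
    [0.0425, -0.013, 0],
    [0.0425, -0.013, 0]
  ],
  "rotation": [
    [0, 0, 0],
    [0, 0, 0],
    [0, 0, 0],
    [0, 0, 0],
    [0, 0, 0],
    [0, 0, 0],
    [0, 0, 0],
    [0, 0, 0]
  ]
}}

```text
time_s: 14.7
ee_pos: [0.5272, 0.1049, 0.209]
tcp_rot: [0.769, 0.639, -0.002, -0.001]
wrist_force: [1.1, 0.0, -0.4]
gripper_width: 0.0597
gripper_force: 0.0
```

{"api": "step_arm", "payload": {
  "xyz": [
    [0.0425, -0.013, 0],
    [0.0425, -0.013, 0],
    [0.0425, -0.013, 0.002],
    [0, 0, 0],
    [0, 0, 0],
    [0, 0, 0]
  ],
  "rotation": [
    [0, 0, 0],
    [0, 0, 0],
    [0, 0, 0],
    [0, 0, 0],
    [0, 0, 0],
    [0, 0, 0]
  ]
}}

```text
time_s: 15.3
ee_pos: [0.5137, 0.2343, 0.2074]
tcp_rot: [0.77, 0.638, -0.002, 0.0]
wrist_force: [0.7, -0.1, -0.8]
gripper_width: 0.0598
gripper_force: 0.0
```

```bash
python3 - <<'E'
from h import *
plan([(.513,.2375,.098)],step=.04)
E
```

```text
t 15.3 at [0.5137 0.2343 0.2074] yaw 79.35 w 0.0598 gf 0.0 F [ 0.7 -0.1 -0.8]
joints [ 0.01  0.32 -0.64  1.76  0.21  1.14 -0.87]
[0.0011, -0.0004, 0.0365] [-0.1, 0.1, -0.1]
[0.001, -0.0004, 0.0365] [0.0, 0.0, -0.0]
[0.001, -0.0004, 0.0365] [0.0, 0.0, -0.0]
```

{"api": "step_arm", "payload": {
  "xyz": [
    [0.001, 0, 0.037],
    [0.001, 0, 0.037],
    [0.001, 0, 0.035],
    [0, 0, 0],
    [0, 0, 0]
  ],
  "rotation": [
    [0, 0, 0],
    [0, 0, 0],
    [0, 0, 0],
    [0, 0, 0],
    [0, 0, 0]
  ]
}}

```text
time_s: 15.8
ee_pos: [0.5148, 0.2378, 0.0998]
tcp_rot: [0.77, 0.638, -0.001, 0.0]
wrist_force: [0.6, 0.5, 0.2]
gripper_width: 0.0601
gripper_force: 0.0
```

{"api": "step_arm", "payload": {
  "xyz": [
    [0, 0, 0],
    [0, 0, 0],
    [0, 0, 0],
    [0, 0, 0],
    [0, 0, 0],
    [0, 0, 0]
  ],
  "rotation": [
    [0, 0, 0],
    [0, 0, 0],
    [0, 0, 0],
    [0, 0, 0],
    [0, 0, 0],
    [0, 0, 0]
  ],
  "jaw": 0.02
}}

```text
time_s: 16.4
ee_pos: [0.516, 0.2402, 0.1021]
tcp_rot: [0.769, 0.639, 0.002, 0.001]
wrist_force: [0.0, -0.3, 6.9]
gripper_width: 0.0322
gripper_force: 59.1
```

{"api": "step_arm", "payload": {
  "xyz": [
    [0, 0, -0.015],
    [0, 0, -0.03],
    [0, 0, -0.04],
    [0, 0, -0.035],
    [-0.02, 0.007, 0],
    [-0.04, 0.013, 0],
    [-0.04, 0.013, 0],
    [-0.04, 0.013, 0]
  ],
  "rotation": [
    [0, 0, 0],
    [0, 0, 0],
    [0, 0, 0],
    [0, 0, 0],
    [0, 0, 0],
    [0, 0, 0],
    [0, 0, 0],
    [0, 0, 0]
  ]
}}

```text
time_s: 17.2
ee_pos: [0.5341, 0.0918, 0.2211]
tcp_rot: [0.769, 0.639, 0.0, 0.001]
wrist_force: [1.1, -0.4, -0.4]
gripper_width: 0.0322
gripper_force: 60.0
```

```bash
python3 - <<'E'
from h import *
plan([(.5779,-.2015,.215)],step=.045)
E
```

```text
t 17.2 at [0.5341 0.0918 0.2211] yaw 79.51 w 0.0322 gf 60.0 F [ 1.1 -0.4 -0.4]
joints [ 0.24  0.25 -0.58  1.8   0.15  1.14 -0.57]
[-0.0401, 0.0138, 0.0009] [0.1, 0.0, 0.0]
[-0.0401, 0.0138, 0.0009] [-0.0, 0.0, 0.0]
[-0.0401, 0.0138, 0.0009] [-0.0, 0.0, 0.0]
[-0.0401, 0.0138, 0.0009] [-0.0, 0.0, 0.0]
[-0.0401, 0.0138, 0.0009] [-0.0, 0.0, 0.0]
[-0.0401, 0.0138, 0.0009] [-0.0, 0.0, 0.0]
[-0.0401, 0.0138, 0.0009] [-0.0, 0.0, 0.0]
```

{"api": "step_arm", "payload": {
  "xyz": [
    [-0.04, 0.0135, 0],
    [-0.04, 0.0135, 0],
    [-0.04, 0.0135, 0],
    [-0.04, 0.0135, 0],
    [-0.04, 0.0135, 0],
    [-0.04, 0.0135, 0.002],
    [-0.042, 0.0135, 0.003],
    [0, 0, 0]
  ],
  "rotation": [
    [0, 0, 0],
    [0, 0, 0],
    [0, 0, 0],
    [0, 0, 0],
    [0, 0, 0],
    [0, 0, 0],
    [0, 0, 0],
    [0, 0, 0]
  ]
}}

```text
time_s: 18.0
ee_pos: [0.574, -0.2107, 0.2149]
tcp_rot: [0.773, 0.635, -0.002, 0.002]
wrist_force: [-0.4, 0.3, -1.3]
gripper_width: 0.032
gripper_force: 60.0
```

{"api": "step_arm", "payload": {
  "xyz": [
    [0, 0, 0],
    [0, 0, 0],
    [0, 0, 0]
  ],
  "rotation": [
    [0, 0, 0],
    [0, 0, 0],
    [0, 0, 0]
  ]
}}

```text
time_s: 18.3
ee_pos: [0.5756, -0.1993, 0.2154]
tcp_rot: [0.768, 0.64, 0.0, 0.0]
wrist_force: [0.6, -0.3, 0.0]
gripper_width: 0.032
gripper_force: 60.0
```

```bash
python3 - <<'E'
from h import *
from rig import r
s=r.get_image("scene")
print("tip at",px(s,(.5779,-.2021,.13)))
cv2.imwrite("pics/p4.png",cv2.resize(s["image"][150:290,80:240],None,fx=4,fy=4))
plan([(.5779,-.2015,.122)],step=.02)
E
```

```text
tip at [165.4 237.8]
t 18.35 at [ 0.5756 -0.1996  0.2153] yaw 79.61 w 0.0324 gf 60.0 F [-0.5 -0.1 -0.4]
joints [ 0.59  0.36 -0.43  1.65  0.16  1.17 -0.05]
[-0.0003, 0.0005, 0.0187] [0.0, -0.0, 0.1]
[-0.0003, 0.0005, 0.0187] [0.0, -0.0, 0.0]
[-0.0003, 0.0005, 0.0187] [0.0, -0.0, 0.0]
[-0.0003, 0.0005, 0.0187] [0.0, -0.0, 0.0]
[-0.0003, 0.0005, 0.0187] [0.0, -0.0, 0.0]
```

View pics/p4.png

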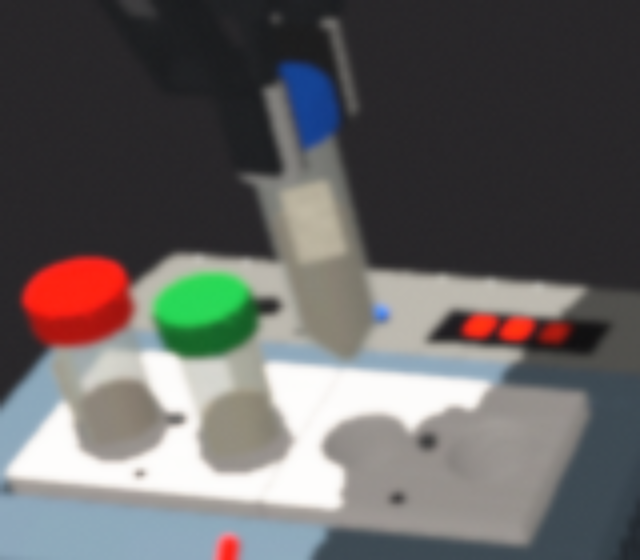

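Blue's tip is at crop (335,348), full (163.5,237), against (165,238) expected. That is within about 3 mm, so lower it with a small shift.

{"api": "step_arm", "payload": {
  "xyz": [
    [0, 0.002, 0.02],
    [0, 0, 0.02],
    [0, 0, 0.015],
    [0, 0, 0.015],
    [0, 0, 0]
  ],
  "rotation": [
    [0, 0, 0],
    [0, 0, 0],
    [0, 0, 0],
    [0, 0, 0],
    [0, 0, 0]
  ]
}}

```text
time_s: 18.85
ee_pos: [0.5782, -0.2006, 0.1433]
tcp_rot: [0.769, 0.64, 0.001, -0.0]
wrist_force: [3.8, 1.5, -3.8]
gripper_width: 0.032
gripper_force: 59.9
```

{"api": "step_arm", "payload": {
  "xyz": [
    [0, 0, 0.01],
    [0, 0, 0.008],
    [0, 0, 0.003],
    [0, 0, 0],
    [0, 0, 0]
  ],
  "rotation": [
    [0, 0, 0],
    [0, 0, 0],
    [0, 0, 0],
    [0, 0, 0],
    [0, 0, 0]
  ]
}}

```text
time_s: 19.35
ee_pos: [0.5788, -0.2018, 0.126]
tcp_rot: [0.769, 0.639, 0.001, 0.001]
wrist_force: [1.2, 2.4, 9.0]
gripper_width: 0.0318
gripper_force: 61.1
```

{"api": "step_arm", "payload": {
  "xyz": [
    [0, 0, 0.001],
    [0, 0, 0]
  ],
  "rotation": [
    [0, 0, 0],
    [0, 0, 0]
  ]
}}

```text
time_s: 19.55
ee_pos: [0.5789, -0.2019, 0.1259]
tcp_rot: [0.769, 0.639, 0.001, 0.002]
wrist_force: [-0.5, 2.9, 13.5]
gripper_width: 0.0317
gripper_force: 61.8
```

{"api": "step_arm", "payload": {
  "xyz": [
    [0, 0, 0],
    [0, 0, 0],
    [0, 0, 0],
    [0, 0, -0.02],
    [0, 0, -0.04],
    [0, 0, -0.03],
    [0, 0, 0]
  ],
  "rotation": [
    [0, 0, 0],
    [0, 0, 0],
    [0, 0, 0],
    [0, 0, 0],
    [0, 0, 0],
    [0, 0, 0],
    [0, 0, 0]
  ],
  "jaw": 0.06
}}

```text
time_s: 20.25
ee_pos: [0.5797, -0.2025, 0.2172]
tcp_rot: [0.769, 0.639, 0.002, 0.003]
wrist_force: [0.0, -0.3, 0.8]
gripper_width: 0.06
gripper_force: 0.0
```

```bash
python3 - <<'E'
from h import *
from rig import r
s=r.get_image("scene");im=s["image"]
m=mask(im,"blue");m[:,:140]=0;m[:,200:]=0;m[270:]=0
n,_,st,ce=cv2.connectedComponentsWithStats(m);i=1+st[1:,4].argmax();print(st[i],ce[i].round(1),px(s,(.5779,-.2021,.142)))
plan([(.525,.2865,.21)],step=.046)
E
```

```text
[151 220  26  22 444] [163.5 231. ] [163.7 231.2]
t 20.3 at [ 0.5781 -0.2022  0.2146] yaw 79.43 w 0.0602 gf 0.0 F [-0.5  0.3 -0.6]
joints [ 0.59  0.37 -0.42  1.64  0.16  1.16 -0.05]
[0.0428, -0.0129, 0.0003] [0.2, 0.1, -0.1]
[0.0428, -0.0128, 0.0005] [-0.0, -0.0, 0.0]
[0.0428, -0.0128, 0.0005] [-0.0, -0.0, 0.0]
[0.0428, -0.0128, 0.0005] [-0.0, -0.0, 0.0]
[0.0428, -0.0128, 0.0005] [-0.0, -0.0, 0.0]
[0.0428, -0.0128, 0.0005] [-0.0, -0.0, 0.0]
[0.0428, -0.0128, 0.0005] [-0.0, -0.0, 0.0]
[0.0428, -0.0128, 0.0005] [-0.0, -0.0, 0.0]
[0.0428, -0.0128, 0.0005] [-0.0, -0.0, 0.0]
[0.0428, -0.0128, 0.0005] [-0.0, -0.0, 0.0]
[0.0428, -0.0128, 0.0005] [-0.0, -0.0, 0.0]
```

Blue is seated. Last is yellow.

{"api": "step_arm", "payload": {
  "xyz": [
    [0.043, -0.013, 0],
    [0.043, -0.013, 0],
    [0.043, -0.013, 0],
    [0.043, -0.013, 0],
    [0.043, -0.013, 0],
    [0.043, -0.013, 0],
    [0.043, -0.013, 0],
    [0.043, -0.013, 0]
  ],
  "rotation": [
    [0, 0, 0],
    [0, 0, 0],
    [0, 0, 0],
    [0, 0, 0],
    [0, 0, 0],
    [0, 0, 0],
    [0, 0, 0],
    [0, 0, 0]
  ]
}}

```text
time_s: 21.1
ee_pos: [0.5365, 0.1562, 0.211]
tcp_rot: [0.769, 0.639, -0.002, -0.0]
wrist_force: [1.0, 0.1, -0.5]
gripper_width: 0.06
gripper_force: 0.0
```

{"api": "step_arm", "payload": {
  "xyz": [
    [0.043, -0.013, 0],
    [0.043, -0.013, 0.002],
    [0.043, -0.013, 0.002],
    [0, 0, 0],
    [0, 0, 0],
    [0, 0, 0]
  ],
  "rotation": [
    [0, 0, 0],
    [0, 0, 0],
    [0, 0, 0],
    [0, 0, 0],
    [0, 0, 0],
    [0, 0, 0]
  ]
}}

```text
time_s: 21.7
ee_pos: [0.5233, 0.2873, 0.2074]
tcp_rot: [0.77, 0.638, -0.002, 0.0]
wrist_force: [0.2, -1.0, 0.8]
gripper_width: 0.0602
gripper_force: 0.0
```

```bash
python3 - <<'E'
from h import *
plan([(.524,.286,.098)],step=.04)
E
```

```text
t 21.7 at [0.5233 0.2873 0.2074] yaw 79.35 w 0.0602 gf 0.0 F [ 0.2 -1.   0.8]
joints [-0.08  0.38 -0.64  1.68  0.24  1.16 -0.97]
[-0.0003, 0.0003, 0.0365] [-0.1, 0.2, -0.2]
[-0.0004, 0.0003, 0.0365] [0.0, -0.0, 0.0]
[-0.0004, 0.0003, 0.0365] [0.0, -0.0, 0.0]
```

{"api": "step_arm", "payload": {
  "xyz": [
    [0, 0, 0.037],
    [0, 0, 0.037],
    [0, 0, 0.035],
    [0, 0, 0],
    [0, 0, 0]
  ],
  "rotation": [
    [0, 0, 0],
    [0, 0, 0],
    [0, 0, 0],
    [0, 0, 0],
    [0, 0, 0]
  ]
}}

```text
time_s: 22.2
ee_pos: [0.5238, 0.2879, 0.0998]
tcp_rot: [0.77, 0.638, -0.001, 0.0]
wrist_force: [0.7, -0.3, 1.0]
gripper_width: 0.0601
gripper_force: 0.0
```

{"api": "step_arm", "payload": {
  "xyz": [
    [0, 0, 0],
    [0, 0, 0],
    [0, 0, 0],
    [0, 0, 0],
    [0, 0, 0],
    [0, 0, 0]
  ],
  "rotation": [
    [0, 0, 0],
    [0, 0, 0],
    [0, 0, 0],
    [0, 0, 0],
    [0, 0, 0],
    [0, 0, 0]
  ],
  "jaw": 0.02
}}

```text
time_s: 22.8
ee_pos: [0.5248, 0.2906, 0.1023]
tcp_rot: [0.769, 0.639, 0.002, 0.001]
wrist_force: [-0.2, 0.3, 6.9]
gripper_width: 0.0322
gripper_force: 59.2
```

{"api": "step_arm", "payload": {
  "xyz": [
    [0, 0, -0.015],
    [0, 0, -0.03],
    [0, 0, -0.04],
    [0, 0, -0.035],
    [-0.02, 0.007, 0],
    [-0.04, 0.013, 0],
    [-0.04, 0.013, 0],
    [-0.04, 0.013, 0]
  ],
  "rotation": [
    [0, 0, 0],
    [0, 0, 0],
    [0, 0, 0],
    [0, 0, 0],
    [0, 0, 0],
    [0, 0, 0],
    [0, 0, 0],
    [0, 0, 0]
  ]
}}

```text
time_s: 23.6
ee_pos: [0.5428, 0.1421, 0.2209]
tcp_rot: [0.769, 0.64, 0.0, 0.0]
wrist_force: [0.7, 0.0, -0.5]
gripper_width: 0.0322
gripper_force: 60.0
```

```bash
python3 - <<'E'
from h import *
plan([(.5855,-.1518,.215)],step=.045)
E
```

```text
t 23.6 at [0.5428 0.1421 0.2209] yaw 79.51 w 0.0322 gf 60.0 F [ 0.7  0.  -0.5]
joints [ 0.16  0.29 -0.6   1.75  0.18  1.15 -0.68]
[-0.0402, 0.0136, 0.0009] [0.1, 0.0, 0.0]
[-0.0402, 0.0136, 0.0008] [-0.0, 0.0, 0.0]
[-0.0402, 0.0136, 0.0008] [-0.0, 0.0, 0.0]
[-0.0402, 0.0136, 0.0008] [-0.0, 0.0, 0.0]
[-0.0402, 0.0136, 0.0008] [-0.0, 0.0, 0.0]
[-0.0402, 0.0136, 0.0008] [-0.0, 0.0, 0.0]
[-0.0402, 0.0136, 0.0008] [-0.0, 0.0, 0.0]
```

{"api": "step_arm", "payload": {
  "xyz": [
    [-0.04, 0.0135, 0],
    [-0.04, 0.0135, 0],
    [-0.04, 0.0135, 0],
    [-0.04, 0.0135, 0],
    [-0.04, 0.0135, 0],
    [-0.04, 0.0135, 0.002],
    [-0.044, 0.015, 0.003],
    [0, 0, 0]
  ],
  "rotation": [
    [0, 0, 0],
    [0, 0, 0],
    [0, 0, 0],
    [0, 0, 0],
    [0, 0, 0],
    [0, 0, 0],
    [0, 0, 0],
    [0, 0, 0]
  ]
}}

```text
time_s: 24.4
ee_pos: [0.5843, -0.1632, 0.2148]
tcp_rot: [0.773, 0.634, -0.002, 0.002]
wrist_force: [-1.0, -0.9, -0.7]
gripper_width: 0.0322
gripper_force: 60.0
```

{"api": "step_arm", "payload": {
  "xyz": [
    [0, 0, 0],
    [0, 0, 0],
    [0, 0, 0]
  ],
  "rotation": [
    [0, 0, 0],
    [0, 0, 0],
    [0, 0, 0]
  ]
}}

```text
time_s: 24.7
ee_pos: [0.5855, -0.1512, 0.2154]
tcp_rot: [0.768, 0.64, 0.0, 0.0]
wrist_force: [-0.2, -0.1, -0.5]
gripper_width: 0.032
gripper_force: 60.0
```

```bash
python3 - <<'E'
from h import *
from rig import r
s=r.get_image("scene")
print("tip at",px(s,(.5855,-.1525,.13)))
cv2.imwrite("pics/p5.png",cv2.resize(s["image"][150:290,120:280],None,fx=4,fy=4))
plan([(.5855,-.1518,.122)],step=.02)
E
```

```text
tip at [198.3 240.7]
t 24.75 at [ 0.5855 -0.1514  0.2153] yaw 79.62 w 0.032 gf 60.0 F [ 0.2 -0.3 -0.6]
joints [ 0.54  0.36 -0.46  1.66  0.17  1.16 -0.14]
[-0.0001, 0.0, 0.0187] [0.0, -0.0, 0.1]
[-0.0001, 0.0, 0.0187] [0.0, -0.0, 0.0]
[-0.0001, 0.0, 0.0187] [0.0, -0.0, 0.0]
[-0.0001, 0.0, 0.0187] [0.0, -0.0, 0.0]
[-0.0001, 0.0, 0.0187] [0.0, -0.0, 0.0]
```

View pics/p5.png

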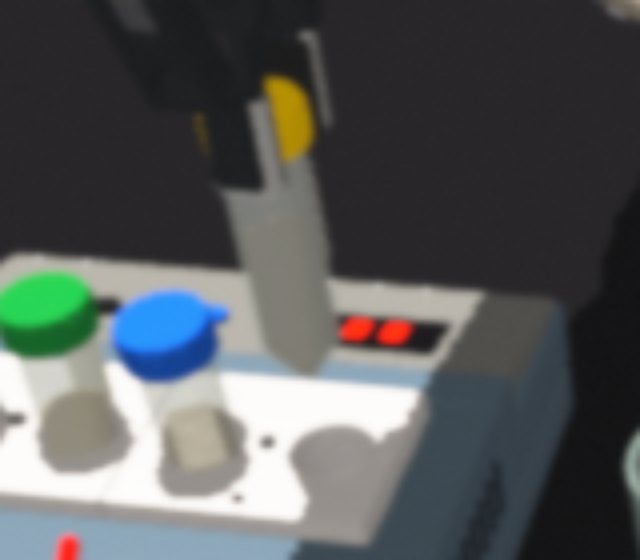

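Yellow's tip is at crop (298,365), full (194,241), against (198,241). That is about 4–5 mm toward -y, so I shift +4 mm along the row before lowering.

{"api": "step_arm", "payload": {
  "xyz": [
    [0.004, 0, 0.01],
    [0, 0, 0.02],
    [0, 0, 0.02],
    [0, 0, 0.02],
    [0, 0, 0]
  ],
  "rotation": [
    [0, 0, 0],
    [0, 0, 0],
    [0, 0, 0],
    [0, 0, 0],
    [0, 0, 0]
  ]
}}

```text
time_s: 25.25
ee_pos: [0.5856, -0.1483, 0.1421]
tcp_rot: [0.769, 0.64, -0.0, -0.001]
wrist_force: [1.5, -0.2, -2.4]
gripper_width: 0.0318
gripper_force: 60.0
```

{"api": "step_arm", "payload": {
  "xyz": [
    [0, 0, 0.01],
    [0, 0, 0.008],
    [0, 0, 0.003],
    [0, 0, 0],
    [0, 0, 0]
  ],
  "rotation": [
    [0, 0, 0],
    [0, 0, 0],
    [0, 0, 0],
    [0, 0, 0],
    [0, 0, 0]
  ]
}}

```text
time_s: 25.75
ee_pos: [0.5867, -0.1493, 0.1262]
tcp_rot: [0.769, 0.639, 0.0, 0.001]
wrist_force: [-2.1, 0.4, 10.4]
gripper_width: 0.0315
gripper_force: 61.1
```

Bottomed at 0.126, the same as blue. Release, raise and back off.

{"api": "step_arm", "payload": {
  "xyz": [
    [0, 0, 0.001],
    [0, 0, 0]
  ],
  "rotation": [
    [0, 0, 0],
    [0, 0, 0]
  ]
}}

```text
time_s: 25.95
ee_pos: [0.5868, -0.1493, 0.1261]
tcp_rot: [0.769, 0.639, 0.0, 0.001]
wrist_force: [-3.4, 1.2, 14.2]
gripper_width: 0.0319
gripper_force: 61.7
```

{"api": "step_arm", "payload": {
  "xyz": [
    [0, 0, 0],
    [0, 0, 0],
    [0, 0, 0],
    [0, 0, -0.02],
    [0, 0, -0.04],
    [0, 0, -0.04],
    [0, -0.04, 0],
    [0, -0.04, 0]
  ],
  "rotation": [
    [0, 0, 0],
    [0, 0, 0],
    [0, 0, 0],
    [0, 0, 0],
    [0, 0, 0],
    [0, 0, 0],
    [0, 0, 0],
    [0, 0, 0]
  ],
  "jaw": 0.06
}}

```text
time_s: 26.75
ee_pos: [0.5078, -0.1345, 0.2238]
tcp_rot: [0.769, 0.639, 0.001, 0.001]
wrist_force: [-1.1, -0.1, 0.7]
gripper_width: 0.0598
gripper_force: 0.0
```

{"api": "step_arm", "payload": {
  "xyz": [
    [0.04, 0, 0],
    [0.04, 0, 0],
    [0.04, 0, 0],
    [0.04, 0, 0],
    [0, 0, 0],
    [0, 0, 0],
    [0, 0, 0]
  ],
  "rotation": [
    [0, 0, 0],
    [0, 0, 0],
    [0, 0, 0],
    [0, 0, 0],
    [0, 0, 0],
    [0, 0, 0],
    [0, 0, 0]
  ]
}}

```text
time_s: 27.45
ee_pos: [0.5364, 0.0209, 0.2223]
tcp_rot: [0.77, 0.638, -0.001, 0.0]
wrist_force: [0.6, -0.3, -1.2]
gripper_width: 0.0598
gripper_force: 0.0
```

```bash
python3 - <<'E'
from h import *
from rig import r
t=r.get_image("top");s=r.get_image("scene")
cv2.imwrite("pics/end.png",np.hstack([cv2.resize(t["image"][100:320,280:560],(400,314)),cv2.resize(s["image"][150:370,60:340],(400,314))]))
W=dict(red=(.5628,-.3008,.142),green=(.5704,-.2515,.142),blue=(.5779,-.2021,.142),yellow=(.5855,-.1525,.142))
for c,w in W.items():
    e=px(s,w);m=mask(s["image"],c)*0;x,y=e.astype(int);m[y-18:y+18,x-18:x+18]=mask(s["image"],c)[y-18:y+18,x-18:x+18]
    M=cv2.moments(m,True);print(c,M["m00"],M["m10"]/M["m00"],M["m01"]/M["m00"],e)
print(r.observe()["wrist_force"])
E
```

```text
red 540.0 98.83518518518518 224.59444444444443 [ 99.3 225.6]
green 425.0 131.01176470588234 228.00235294117647 [131.1 228.4]
blue 489.0 161.9918200408998 233.70143149284254 [163.7 231.2]
yellow 474.0 195.60970464135022 233.73206751054852 [197.  234.1]
[-0.03386637 -0.54201601  0.70487669]
```

View pics/end.png

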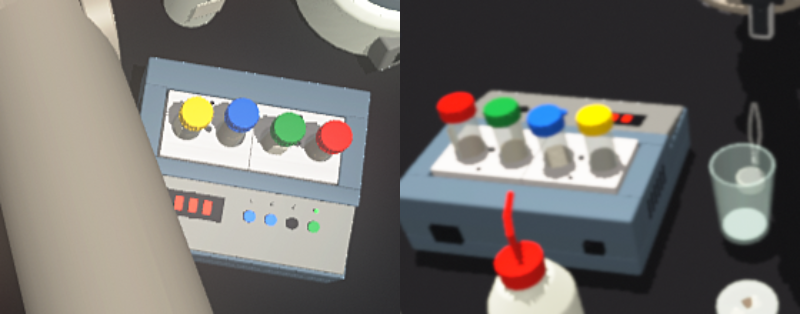

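The final view shows the row yellow, blue, green, red from +y with the beaker untouched. Blue's cap sits about 2.5 px lower than expected in the scene view, so I check its lean and height across the two views.

```bash
python3 - <<'E'
from h import *
from rig import r
t=r.get_image("top");s=r.get_image("scene")
W=dict(red=(.5628,-.3008,.15),green=(.5704,-.2515,.15),blue=(.5779,-.2021,.15),yellow=(.5855,-.1525,.15))
for c,w in W.items():
    o=[]
    for d in(t,s):
        x,y=px(d,np.array(w)-[0,0,.0075]).astype(int);M=mask(d["image"],c);m=M*0;m[y-18:y+18,x-18:x+18]=M[y-18:y+18,x-18:x+18]
        n,_,st,ce=cv2.connectedComponentsWithStats(m);i=1+st[1:,4].argmax();o.append(ce[i])
    print(c,tri(t,o[0],s,o[1]),np.array(w)-[0,0,.0075])
print(onz(t,(320,183),.092),r.observe()["ee_pos"])
E
```

```text
red (array([ 0.5614, -0.3011,  0.1426]), np.float64(0.0011)) [ 0.5628 -0.3008  0.1425]
green (array([ 0.5704, -0.2528,  0.1429]), np.float64(0.0024)) [ 0.5704 -0.2515  0.1425]
blue (array([ 0.5845, -0.2034,  0.1426]), np.float64(0.0011)) [ 0.5779 -0.2021  0.1425]
yellow (array([ 0.5845, -0.1538,  0.1421]), np.float64(0.0002)) [ 0.5855 -0.1525  0.1425]
[ 0.5912 -0.0076  0.092 ] [0.53659923 0.02106194 0.22266565]
```

All four caps are at the seated height (0.1425 m) and in order. Blue only leans within its well's slack. I hand in the job.

```bash
python3 -c "
from rig import r
print(r.close_job())"
```

```text
the job is handed in; nothing more can be done
None
```

All four tubes are on the bottom of their wells in the holders' order (yellow, blue, green, red from +y), with blue leaning about 3.5° within its well's slack and the beaker and pink look-alikes left alone; handed in at about 28 s, no verdict shown.

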